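Set the dispenser's portion slide and try the pump

TASK

The dispenser's portion has to be changed for breakfast: lift the red slide knob out of its notch, move it along to the notch beside the yellow disc and let it drop fully home there. Only then press the steel push top of the pump all the way down, to try the empty pump, and let it come all the way back up. Leave the bowl, plate, honey dipper, mug and jam jar where they stand.

Things in the scene. Friction and masses are not known exactly. Their poses are not given: they have to be found in the camera images.
- dispenser: Fixed steel dispenser. Origin at counter level; z up; its portion rail runs along its y, the pump jar at the +y end. Foot plate 150 (x) x 365 (y) x 12 mm, y -146 to +220 mm. On it a slide housing 120 (x) x 205 (y) mm, y -137 to +69 mm, flat top at z 70 mm. Pump jar: radius 45 mm at x 0, y 160 mm, with a collar up to z 192 mm and the push top above it.
- middle_notch (a point): Floor of the middle notch (dispenser x -20, y -34, z 70 mm), axes as the dispenser's. Five notches, each 16 mm wide, lie along y at -64, -32, 0, +32 and +64 mm from here, between six dark round-topped teeth 16 mm thick and 16 mm high, 26 mm wide in x. 30 mm beside them on the -x side runs a guide rod with its sleeve, up to 18 mm above this floor.
- knob_top (a point): Centre of the top face of the red slide knob: a block 60 (x, across the rail) x 24 (y, along it) x 40 mm tall on a steel stem 12 mm thick. Down, its top is 138 and its underside 98 mm above the counter. Axes as the dispenser's. Starts in the middle notch. Guided: it only lifts and slides, never turns or comes off. In a notch it has 2 mm play each way and cannot be pushed along.
- slide_knob (a joint): How far the knob is lifted, m: 0 = fully home in a notch, 0.016 = stem level with the tops of the teeth, 0.030 = upper stop. Lift it about 0.022 to pass the teeth. Its weight and a weak spring pull it down with 3 to 4 N; let go over a notch, it falls home by itself.
- yellow_disc: Flat yellow disc, 26 mm across, 4 mm thick, fixed on the housing's top beside the notch to be used: 60 mm to the +x side of the rail's middle line, at the same y along the rail as that notch. Origin: centre of its underside; axes as the dispenser's. White, blue and green discs lie beside the other notches, none beside the middle one; their order changes.
- push_top_face (a point): Centre of the upper face of the pump's round flat steel push top, 54 mm across, 14 mm thick; 232 mm above the counter when up. Axes as the dispenser's.
- push_top (a joint): How far the push top is pressed down, m: 0 = up, 0.030 = fully down on its stop. A spring brings it back: about 3 N to start and about 10 N fully down.
- spout_tip (a point): Lower end of the pump's fixed steel spout, a 14 mm pipe from the jar's collar to the dispenser's +x side, 120 mm out from the jar's axis, its end 138 mm and its top 183 mm above the counter.
- bowl: White porcelain bowl, empty, 130 mm across the rim and 60 mm high, loose, standing near the spout. Origin at the centre of its underside. Not to be moved.
- plate: Yellow melamine plate, 190 mm across, 18 mm high, loose. Origin at the centre of its underside. Not to be moved.
- honey_dipper: Wooden honey dipper, about 155 mm long, up to 32 mm thick, lying on the counter between the dispenser and the robot. Origin on the counter under its middle, its length along its x. Not to be moved.
- mug: Blue mug, 82 mm across, 90 mm high, loose. Origin at the centre of its underside. Not to be moved.
- jam_jar: Amber glass jam jar with a brass-coloured cap, 68 mm across, 90 mm high, loose. Origin at the centre of its underside. Not to be moved.

How it is judged:
By the outcome, as a careful person would: the job done as asked, in the order asked, and still so for the second after the job is handed in, with the robot touching nothing.
It also fails if it takes over 40 s, if anything falls off the work surface, if the arm or the gripper's body presses on something with over 40 N, if the wrist force passes 120 N, or if a joint passes its speed limit or range.

ROBOT

A 6-joint arm with a two-finger parallel gripper is mounted at the origin on the work surface. World frame = base frame: x ahead of the robot, y to its left, z up, the work surface at z = 0. Lengths are in mm, angles in rad, forces in N, time in s.
With the tool pointing down it reaches from about 350 to 775 mm from the base axis. Payload 7.3 kg.
Tool frame: the origin (TCP) lies on the centre line of the jaws, within the pads' length; the fingertips stand 22 mm ahead of it and the grasp point (between the pads) lies 3 mm ahead of it; z points along the fingers, y is the direction in which the jaws open and shut (so a half turn about z gives the same grasp; the last joint's range is limited). The gripper opens to 92 mm and grips with 3 to 60 N. Pads are 19 mm wide; open, the fingers measure 130 mm over their backs; the gripper's body (75 mm by 190 mm) begins 47 mm behind the grasp point.
Start: joints at [-1.412, 0.342, 1.524, -0, 1.275, -0.146], TCP at [157.576, -500.812, 248.741] pointing down, gripper open.
Joint ranges: [-2.53, 2.53], [-0.77, 2.02], [0.04, 2.7], [-1, 4.14], [0.28, 2.66], [-3.11, 3.11]. Speed limits (rad/s): [2.57, 2.57, 3.14, 3.14, 3.14, 3.14].

INTERFACE

Orientations are given as [roll, pitch, yaw] about the fixed x, y, z axes, in that order (R = Rz(yaw) Ry(pitch) Rx(roll)).
In Python, from plant import bot gives the robot as it stands.
- The arm moves only by the tool play_rows, never from a script. Its argument "moves" is one flat list of numbers, 5 for each row, row after row: the closure in counts, from 0 (fully open) to 255 (shut), then the shift along the tool's x, y, z in mm, then the turn about the tool's z in degrees. A call has 1 to 8 rows; each row is the pose to reach, as a shift and turn from the pose commanded when the call began, along the tool's axes at that moment; what a row does not reach only later rows make up. A row lasts 1/12 s, in which the tool goes at most 41.7 mm and 7.16 degrees, less where a joint would pass 70% of its speed; a pose out of reach is approached as far as the arm can. A call with a gripper value outside its range is refused whole. The fingers move at their own pace and stop on an object; the grip force is fixed at half the most. Time passes only in rows, so rows that repeat a pose let the fingers close. It gives the time, the measured TCP pose, the force and the opening at its end, in the units of the state.
- bot.get_obs(): the state, without advancing time (a new reading comes with each control period).
- bot.capture(name): name is "side" or "top"; returns a dict with "color" (480x640x3 uint8, red, green, blue), "fx", "fy", "cx", "cy" (pixels), "world_to_cam" (4x4, takes a point from world to camera coordinates). Camera axes: x right, y down, z forward; pixel columns grow to the right and rows downward; lengths in mm; the calibration is good to about 2 mm. A picture is of the moment at which its call begins. There is no depth.
- bot.close_job(): hands the job in, once; it reports no verdict.
The state is a dict: "time": time; "joint_positions": joint angles; "dq": joint speeds; "tau": joint torques, N m; "tool_pos": TCP position; "tcp_rot": TCP orientation; "contact_force": force on the tool from outside, world axes, zero at the start; "moment": the same for the moment, N m; "grip_width": finger opening in mm.
Only numpy, scipy, OpenCV 4.12 (cv2) and the standard library are available. Lean on these libraries where they do the work, as an engineer would, in place of code of your own. Each camera call takes 0.05 s, during which the arm holds its last target.

## Working session

There is one attempt and no reset: what is moved stays moved. The work goes in short steps, Python scripts to look and compute and a tool call to move; the robot and the scene stay as the last step left them, time stands still between calls to the robot, and variables do not carry over. Pictures are saved under pics/ and viewed, and the job is handed in when it is done.

Besides the shell and the picture viewer there is one more tool, called after "Request:" as name(argument=value, ...), one argument or row to a line, values as JSON. play_rows: Moves the arm, as the interface text tells. Its arguments: {"type":"object","properties":{"moves":{"type":"array","items":{"type":"number"}}},"required":["moves"]}

```bash
mkdir -p pics; ls
python3 - <<'E'
from plant import bot
import cv2,pickle
o=bot.get_obs();print(o)
for n in("side","top"):
    c=bot.capture(n);pickle.dump(c,open(f"pics/{n}0.pkl","wb"));cv2.imwrite(f"pics/{n}0.png",c["color"][:,:,::-1]);print(c["fx"],c["fy"],c["cx"],c["cy"],c["world_to_cam"])
E
```

```text
pics
{'time': 0.0, 'joint_positions': array([-1.41201298e+00,  3.42738401e-01,  1.52501737e+00, -1.52506003e-05,
        1.27536203e+00, -1.45973276e-01]), 'dq': array([ 0.00071953, -0.00046314,  0.00061001,  0.00056972, -0.00080585,
        0.00235994]), 'tau': array([-9.64684477e-05, -4.31239057e+01, -2.44218546e+01,  7.18376599e-02,
        5.60569740e-02, -1.14897407e-04]), 'tool_pos': array([ 157.50437849, -500.43554414,  248.03666004]), 'tcp_rot': array([-3.14008160e+00, -2.07414037e-04,  3.04760917e-01]), 'contact_force': array([-0.60390926, -0.1467643 , -0.13855616]), 'moment': array([-0.05536967,  0.01123168, -0.00396812]), 'grip_width': 92.05990570243364}
595.9359472348166 595.9359472348166 319.53263671350953 244.44079986733 [[-9.99267858e-01 -3.77788222e-02  6.04222871e-03  6.01246699e+02]
 [-2.63671698e-02  5.65594276e-01 -8.24262026e-01  1.65391709e+02]
 [ 2.77221985e-02 -8.23817865e-01 -5.66176301e-01  1.11220465e+03]
 [ 0.00000000e+00  0.00000000e+00  0.00000000e+00  1.00000000e+00]]
608.2836225966772 608.2836225966772 318.2163308620741 243.94392805871857 [[-4.40393148e-03 -9.99989430e-01 -1.32121373e-03 -5.38901369e+01]
 [-9.86387304e-01  4.56120539e-03 -1.64375431e-01  5.91438655e+02]
 [ 1.64379720e-01  5.79330315e-04 -9.86396965e-01  1.05648493e+03]
 [ 0.00000000e+00  0.00000000e+00  0.00000000e+00  1.00000000e+00]]
```

View pics/side0.png

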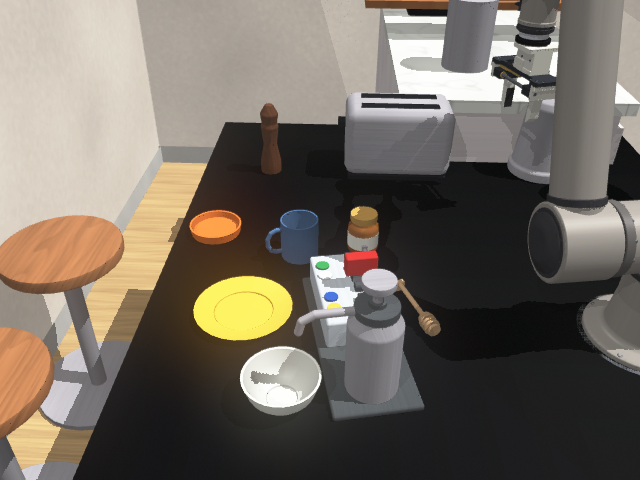

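View pics/top0.png

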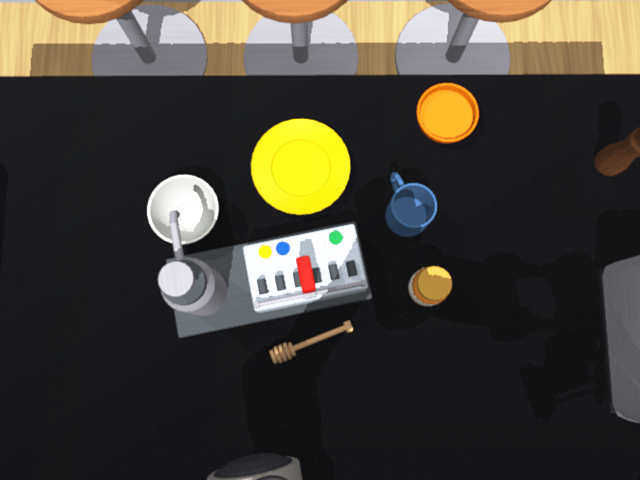

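Run:
```python
import cv2
a=cv2.imread("pics/top0.png")[190:350,150:380];cv2.imwrite("pics/tc.png",cv2.resize(a,None,fx=3.4,fy=3.4,interpolation=cv2.INTER_CUBIC))
a=cv2.imread("pics/side0.png")[235:425,270:450];cv2.imwrite("pics/sc.png",cv2.resize(a,None,fx=3,fy=3,interpolation=cv2.INTER_CUBIC))
```

```text
(no output)
```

View pics/tc.png

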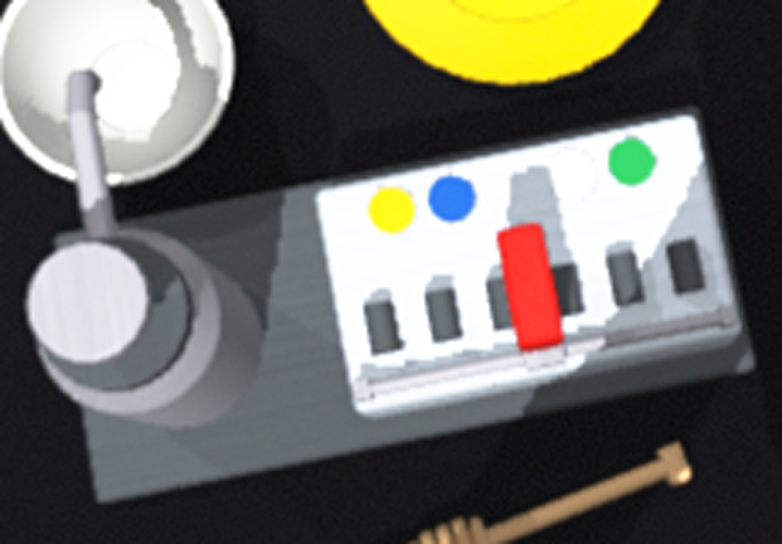

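View pics/sc.png

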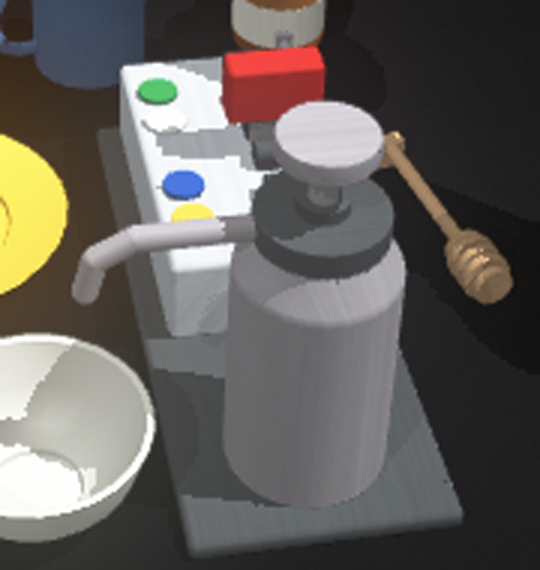

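```bash
cat > h.py <<'E'
import numpy as np,pickle
C={n:pickle.load(open(f"pics/{n}0.pkl","rb")) for n in("side","top")}
def proj(n,P):
    c=C[n];p=c["world_to_cam"][:3,:3]@P+c["world_to_cam"][:3,3]
    return np.array([c["fx"]*p[0]/p[2]+c["cx"],c["fy"]*p[1]/p[2]+c["cy"]])
def onz(n,u,v,z):
    c=C[n];W=c["world_to_cam"];R=W[:3,:3];o=-R.T@W[:3,3];d=R.T@np.array([(u-c["cx"])/c["fx"],(v-c["cy"])/c["fy"],1]);return o+d*(z-o[2])/d[2]
def w(s,P):
    c_,s_=np.cos(s[2]),np.sin(s[2]);return np.array([s[0]+c_*P[0]-s_*P[1],s[1]+s_*P[0]+c_*P[1],P[2]])
E
python3 - <<'E'
from h import *
from scipy.optimize import least_squares
T=lambda u,v:(150+u/3.4-.35,190+v/3.4-.35)
S=lambda u,v:(270+u/3-.33,235+v/3-.33)
D=[("top",(-75,220,12),T(98,502)),("top",(-75,-146,12),T(754,370)),("top",(75,220,12),T(55,237)),("top",(40,30,74),T(391,210)),("top",(40,-2,74),T(452,199)),("top",(40,-98,74),T(632,161)),
("top",(-20,-34,138),T(530,287)),("top",(0,160,232),T(87,301)),("top",(60,69,70),T(318,190)),("top",(60,-137,70),T(700,112)),
("side",(0,160,232),S(330,132)),("side",(40,-98,74),S(158,91)),("side",(40,-2,74),S(184,184)),("side",(-75,220,12),S(462,516)),("side",(75,220,12),S(190,553)),
("side",(10,-22,138),S(223,58)),("side",(-50,-22,138),S(324,51))]
f=lambda s:np.concatenate([proj(n,w(s,P))-q for n,P,q in D])
r=least_squares(f,[500,0,0.1],loss="soft_l1");s=r.x;print(s)
for (n,P,q),e in zip(D,f(s).reshape(-1,2)):print(n,P,e.round(1))
for nm,P in dict(knob=(-20,-34,138),target=(-20,30,138),push=(0,160,232)).items():print(nm,w(s,P))
for nm,P in dict(knob=(530,287),push=(87,301)).items():print(nm,onz("top",*T(*P),{'knob':138,'push':232}[nm]))
E
```

```text
[5.40961586e+02 5.03205010e-01 1.94965787e-01]
top (-75, 220, 12) [-0.8  0.2]
top (-75, -146, 12) [ 1.5 -0.6]
top (75, 220, 12) [-1.1 -1.3]
top (40, 30, 74) [ 0.4 -0.2]
top (40, -2, 74) [ 0.2 -0.5]
top (40, -98, 74) [0.3 0.1]
top (-20, -34, 138) [ 0.8 -1.2]
top (0, 160, 232) [ 0.2 -0.2]
top (60, 69, 70) [-1.5 -0.6]
top (60, -137, 70) [-0.8 -0.1]
side (0, 160, 232) [-0.1  0.1]
side (40, -98, 74) [ 0.4 -0.6]
side (40, -2, 74) [ 0.3 -0.5]
side (-75, 220, 12) [ 1.9 -0.3]
side (75, 220, 12) [ 0.  -1.1]
side (10, -22, 138) [2.5 5.1]
side (-50, -22, 138) [1.5 4.5]
knob [527.92742068 -36.72730054 138.        ]
target [515.52851057  26.06017455 138.        ]
push [509.96431039 157.47189274 232.        ]
knob [525.90337852 -35.39522732 138.        ]
push [509.65951062 157.8124607  232.        ]
```

```bash
cat >> h.py <<'E'
from scipy.spatial.transform import Rotation as Ro
def go(p,yaw=None):
    from plant import bot
    o=bot.get_obs();R=Ro.from_euler("xyz",o["tcp_rot"]);d=R.inv().apply(np.array(p)-o["tool_pos"])
    t=0 if yaw is None else -np.degrees(yaw-o["tcp_rot"][2])
    print("t",o["time"],"pos",o["tool_pos"].round(1),"rot",o["tcp_rot"].round(3),"F",o["contact_force"].round(1),"w",round(o["grip_width"],1),"| shift",d.round(1),"turn",round(t,1))
E
python3 -c "
from h import *
go([527.5,-36.5,248],1.766)"
```

```text
t 0.1 pos [ 157.5 -500.5  248.1] rot [-3.14  -0.     0.305] F [ 0.1 -1.1 -1.2] w 92.1 | shift [ 492.2 -331.5    0.7] turn -83.7
```

Request:
play_rows(
  moves=[0,246,-166,0,-42,0,246,-166,0,-42,0,246,-166,0,-42,0,246,-166,0,-42,0,246,-166,0,-42,0,246,-166,0,-42,0,246,-166,0,-42,0,246,-166,0,-42],
)

```text
time: 0.77
tool_pos: [344.9, -263.7, 248.6]
tcp_rot: [-3.141, -0.002, 1.043]
contact_force: [-1.4, 0.1, -0.3]
grip_width: 91.8
```

```bash
python3 -c "
from h import *
go([527.5,-36.5,248],1.766)"
```

```text
t 0.7667 pos [ 344.9 -263.7  248.6] rot [-3.141e+00 -2.000e-03  1.043e+00] F [-1.4  0.1 -0.3] w 91.8 | shift [288.2  43.3   1.3] turn -41.4
```

Request:
play_rows(
  moves=[0,288,43,0,-41.5,0,288,43,0,-41.5,0,288,43,0,-41.5,0,288,43,0,-41.5,0,288,43,0,-41.5,0,288,43,0,-41.5,0,288,43,0,-41.5,0,288,43,0,-41.5],
)

```text
time: 1.43
tool_pos: [528.9, -37.4, 248.1]
tcp_rot: [3.14, -0.002, 1.767]
contact_force: [-1.1, 0.6, -1.0]
grip_width: 91.8
```

Run:
```python
from h import *
from plant import bot
import cv2
go([527.5,-36.5,122+3],1.766)
for n in("side","top"):
    c=bot.capture(n);a=c["color"][:,:,::-1]
    cv2.imwrite(f"pics/{n}1.png",cv2.resize(a[120:420,230:480] if n=="side" else a[180:380,170:420],None,fx=2.4 if n=="side" else 3,fy=2.4 if n=="side" else 3))
```

```text
t 1.4333 pos [528.9 -37.4 248.1] rot [ 3.140e+00 -2.000e-03  1.767e+00] F [-1.1  0.6 -1. ] w 91.8 | shift [  0.9  -1.4 123.1] turn 0.1
```

View pics/side1.png

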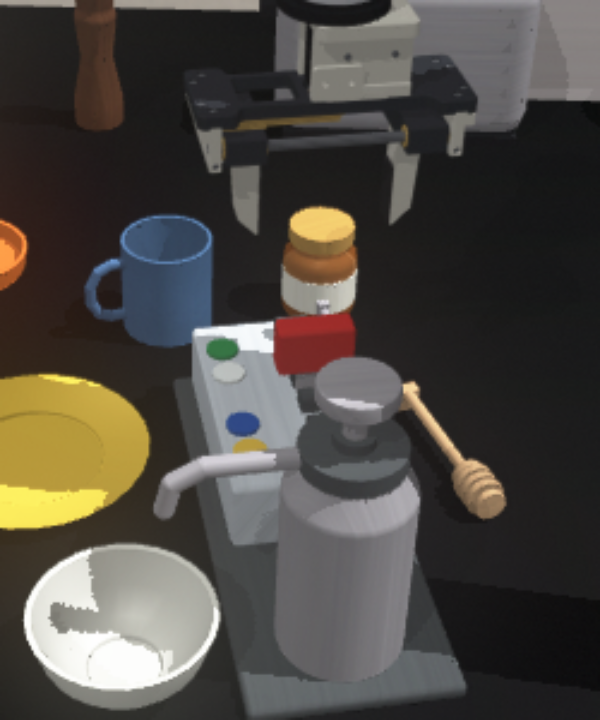

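View pics/top1.png

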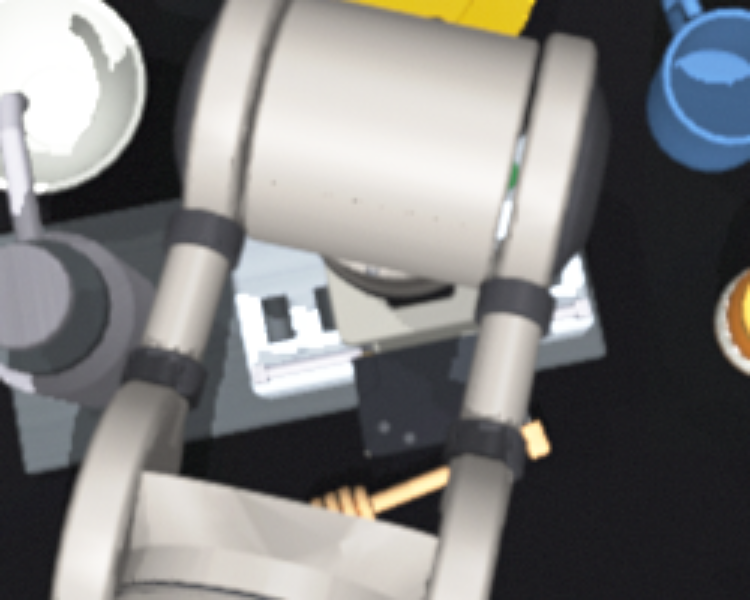

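Request:
play_rows(
  moves=[0,0.5,-1,41,0,0,0.5,-1,80,0,0,0.5,-1,110,0,0,0.5,-1,123,0,0,0.5,-1,123,0,0,0.5,-1,123,0],
)

```text
time: 2.03
tool_pos: [524.0, -43.4, 125.6]
tcp_rot: [-3.14, -0.0, 1.76]
contact_force: [0.3, -0.6, 0.5]
grip_width: 91.8
```

Run:
```python
from h import *
from plant import bot
import cv2
go([527.5,-36.5,122+3],1.766)
c=bot.capture("side");a=c["color"][:,:,::-1]
cv2.imwrite("pics/side2.png",cv2.resize(a[:360,230:530],None,fx=2,fy=2,interpolation=cv2.INTER_CUBIC)[:600] if 0 else cv2.resize(a[0:380,230:550],None,fx=1.57,fy=1.57,interpolation=cv2.INTER_CUBIC))
```

```text
t 2.0333 pos [524.  -43.4 125.6] rot [-3.14 -0.    1.76] F [ 0.3 -0.6  0.5] w 91.8 | shift [6.1 4.7 0.6] turn -0.3
```

View pics/side2.png

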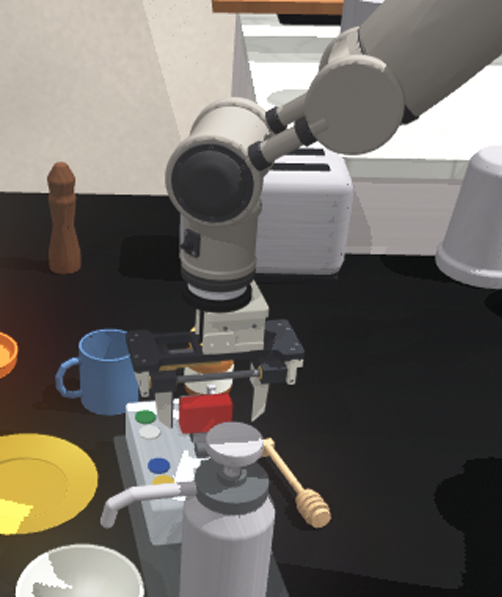

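Request:
play_rows(
  moves=[0,6,4.5,1,0,0,6,4.5,1,0,0,6,4.5,1,0],
)

```text
time: 2.33
tool_pos: [528.7, -35.2, 125.8]
tcp_rot: [3.14, 0.001, 1.763]
contact_force: [-0.5, 0.2, 0.8]
grip_width: 91.6
```

Run:
```python
from h import *
from plant import bot
import cv2
go([527.5,-36.5,122+3],1.766)
c=bot.capture("side");a=c["color"][:,:,::-1]
cv2.imwrite("pics/side3.png",cv2.resize(a[180:320,290:440],None,fx=4,fy=4,interpolation=cv2.INTER_CUBIC))
go([527.5,-36.5,122+3],1.766)
```

```text
t 2.3333 pos [528.7 -35.2 125.8] rot [3.140e+00 1.000e-03 1.763e+00] F [-0.5  0.2  0.8] w 91.6 | shift [-1.  -1.4  0.8] turn -0.2
t 2.3833 pos [528.4 -35.3 125.6] rot [3.140e+00 1.000e-03 1.763e+00] F [-0.4 -0.3 -0.1] w 91.6 | shift [-1.  -1.2  0.6] turn -0.2
```

View pics/side3.png

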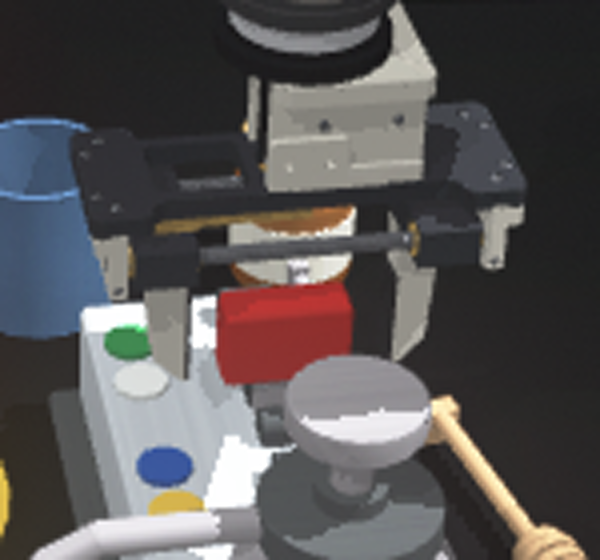

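Request:
play_rows(
  moves=[60,-1,0,0.5,0,100,-1,0,0.5,0,130,-1,0,0.5,0,130,-1,0,0.5,0,160,-1,0,0.5,0,160,-1,0,0.5,0],
)

```text
time: 2.88
tool_pos: [529.0, -36.4, 124.4]
tcp_rot: [3.14, 0.001, 1.762]
contact_force: [5.3, 0.9, -2.9]
grip_width: 60.1
```

```bash
python3 -c "
from h import *
go([527.5,-36.5,122+3],1.766)"
```

```text
t 2.8833 pos [529.  -36.4 124.4] rot [3.140e+00 1.000e-03 1.762e+00] F [ 5.3  0.9 -2.9] w 60.1 | shift [ 0.2 -1.5 -0.6] turn -0.2
```

Request:
play_rows(
  moves=[255,0,0.7,0,0,255,0,0.7,0,0,255,0,0.7,-8,0,255,0,0.7,-16,0,255,0,0.7,-22.5,0,255,0,0.7,-22.5,0,255,0,0.7,-22.5,0],
)

```text
time: 3.47
tool_pos: [529.0, -36.2, 147.0]
tcp_rot: [3.141, 0.0, 1.762]
contact_force: [3.8, 1.2, -3.4]
grip_width: 59.8
```

Run:
```python
from h import *
from plant import bot
import cv2
go([529.,-36.5,122+3+22],1.766)
c=bot.capture("side");a=c["color"][:,:,::-1]
cv2.imwrite("pics/side4.png",cv2.resize(a[180:320,290:440],None,fx=4,fy=4,interpolation=cv2.INTER_CUBIC))
```

```text
t 3.4667 pos [529.  -36.2 147. ] rot [3.141 0.    1.762] F [ 3.8  1.2 -3.4] w 59.8 | shift [-0.3 -0.1 -0. ] turn -0.2
```

View pics/side4.png

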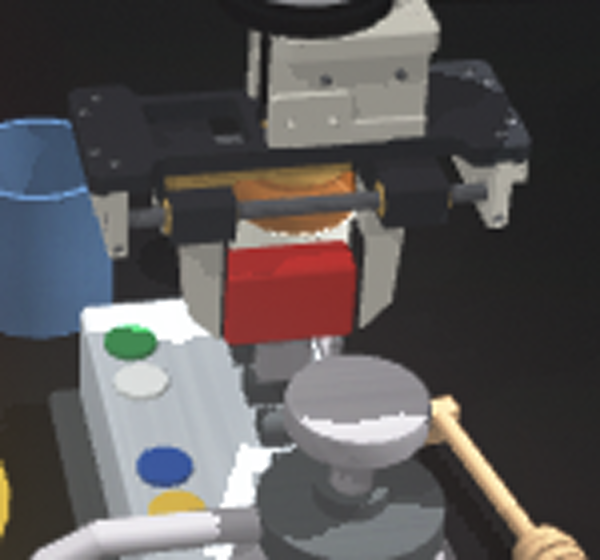

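Request:
play_rows(
  moves=[255,10,0,0,0,255,22,0,0,0,255,34,0,0,0,255,46,0,0,0,255,57,0,0,0,255,64,0,0,0,255,64,0,0,0,255,64,0,0,0],
)

```text
time: 4.18
tool_pos: [516.4, 27.3, 146.7]
tcp_rot: [-3.141, -0.0, 1.763]
contact_force: [2.2, 1.0, -3.5]
grip_width: 60.0
```

Run:
```python
from h import *
go([529.-12.4,-36.2+62.8,122+3+22],1.766)
```

```text
t 4.1833 pos [516.4  27.3 146.7] rot [-3.141 -0.     1.763] F [ 2.2  1.  -3.5] w 60.0 | shift [-0.7  0.  -0.3] turn -0.2
```

Request:
play_rows(
  moves=[255,-0.5,0,0,0,255,-0.5,0,5,0,255,-0.5,0,10,0,255,-0.5,0,15,0,255,-0.5,0,19,0,255,-0.5,0,21,0,255,-0.5,0,21,0],
)

```text
time: 4.77
tool_pos: [516.7, 25.9, 125.1]
tcp_rot: [-3.141, -0.0, 1.762]
contact_force: [3.2, -0.0, -2.3]
grip_width: 59.6
```

Run:
```python
from h import *
go([529.-12.4,-36.2+62.8,122+3],1.766)
```

```text
t 4.7667 pos [516.7  25.9 125.1] rot [-3.141 -0.     1.762] F [ 3.2 -0.  -2.3] w 59.6 | shift [ 0.7 -0.   0.1] turn -0.2
```

Request:
play_rows(
  moves=[100,0,0,0,0,40,0,0,0,0,0,0,0,0,0,0,0,0,0,0,0,0,0,0,0,0,0,0,0,0,0,0,0,0,0],
)

```text
time: 5.35
tool_pos: [516.7, 26.1, 125.8]
tcp_rot: [3.142, 0.0, 1.762]
contact_force: [-0.5, 0.3, -0.5]
grip_width: 91.0
```

Request:
play_rows(
  moves=[0,0,0,-30,0,0,0,0,-70,0,0,0,0,-110,0,0,0,0,-150,0,0,0,0,-160,0,0,0,0,-160,0,0,0,0,-160,0],
)

```text
time: 5.93
tool_pos: [516.6, 26.1, 285.6]
tcp_rot: [3.141, 0.0, 1.762]
contact_force: [-1.3, 0.4, -0.6]
grip_width: 91.5
```

Run:
```python
from h import *
from plant import bot
import cv2
go([510,157.5,285],1.766)
c=bot.capture("side");a=c["color"][:,:,::-1]
cv2.imwrite("pics/side5.png",cv2.resize(a[180:320,290:440],None,fx=4,fy=4,interpolation=cv2.INTER_CUBIC))
c=bot.capture("top");a=c["color"][:,:,::-1]
cv2.imwrite("pics/top5.png",cv2.resize(a[180:380,170:420],None,fx=3,fy=3,interpolation=cv2.INTER_CUBIC))
```

```text
t 5.9333 pos [516.6  26.1 285.6] rot [3.141 0.    1.762] F [-1.3  0.4 -0.6] w 91.5 | shift [130.2  18.5   0.6] turn -0.2
```

View pics/side5.png

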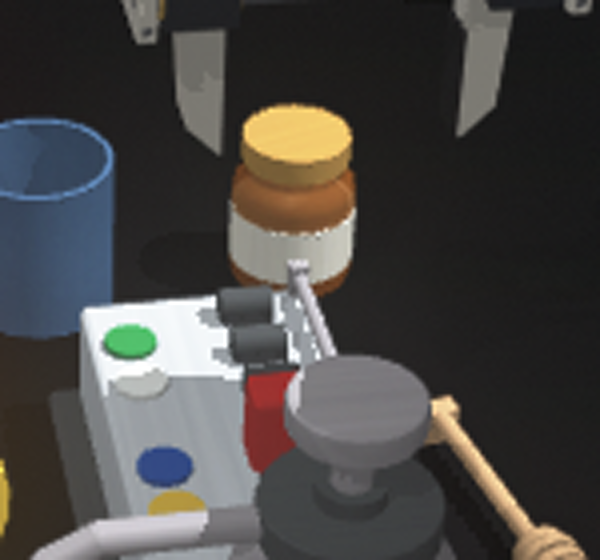

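View pics/top5.png

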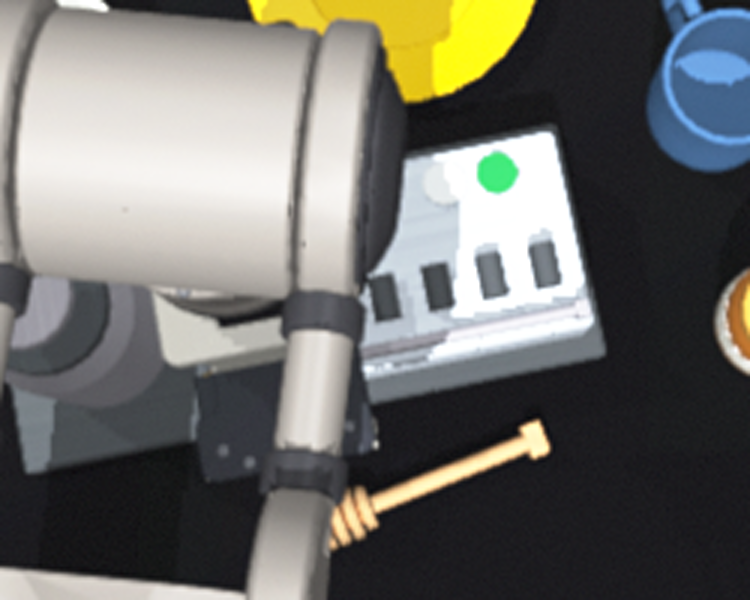

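Run:
```python
from h import *
s=[540.96,.5,.195]
for P in [(10,42,138),(10,18,138),(10,42,98)]:
    print(P,(proj("side",w(s,P))-[290,180])*4)
for l in(10,): print((proj("side",w(s,(10,18,138+l)))-[290,180])*4,(proj("side",w(s,(10,42,98+l)))-[290,180])*4)
```

```text
(10, 42, 138) [255.05453995 403.68079951]
(10, 18, 138) [243.7922509  369.89929552]
(10, 42, 98) [251.50461146 476.36653259]
[244.62523621 351.38623301] [252.3774606  458.49471366]
```

Request:
play_rows(
  moves=[255,130,18.5,0,0,255,130,18.5,0,0,255,130,18.5,0,0,255,130,18.5,0,0,255,130,18.5,0,0,255,130,18.5,0,0,255,130,18.5,0,0,255,130,18.5,0,0],
)

```text
time: 6.7
tool_pos: [510.4, 155.8, 285.2]
tcp_rot: [-3.141, 0.0, 1.76]
contact_force: [-0.0, 0.3, 0.7]
grip_width: 43.2
```

Run:
```python
from h import *
from plant import bot
import cv2
go([510,157.5,258],1.766)
c=bot.capture("side");a=c["color"][:,:,::-1]
cv2.imwrite("pics/side6.png",cv2.resize(a[180:320,290:440],None,fx=4,fy=4,interpolation=cv2.INTER_CUBIC))
```

```text
t 6.7 pos [510.4 155.8 285.2] rot [-3.141  0.     1.76 ] F [-0.   0.3  0.7] w 43.2 | shift [ 1.7 -0.  27.2] turn -0.3
```

View pics/side6.png

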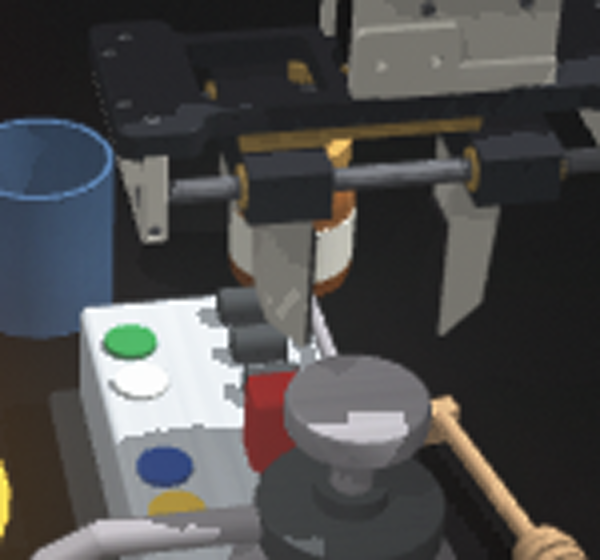

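Request:
play_rows(
  moves=[255,0.5,0,0,0,255,0.5,0,0,0,255,0.5,0,0,0,255,0.5,0,0,0,255,0.5,0,0,0,255,0.5,0,0,0,255,0.5,0,0,0,255,0.5,0,0,0],
)

```text
time: 7.42
tool_pos: [510.1, 157.8, 285.7]
tcp_rot: [-3.142, 0.0, 1.762]
contact_force: [0.4, -0.0, -0.0]
grip_width: 0.5
```

Run:
```python
from h import *
from plant import bot
import cv2
go([510,157.5,254],1.766)
c=bot.capture("side");a=c["color"][:,:,::-1]
cv2.imwrite("pics/side7.png",cv2.resize(a[180:320,290:440],None,fx=4,fy=4,interpolation=cv2.INTER_CUBIC))
```

```text
t 7.4167 pos [510.1 157.8 285.7] rot [-3.142  0.     1.762] F [ 0.4 -0.  -0. ] w 0.5 | shift [-0.3 -0.2 31.7] turn -0.2
```

View pics/side7.png

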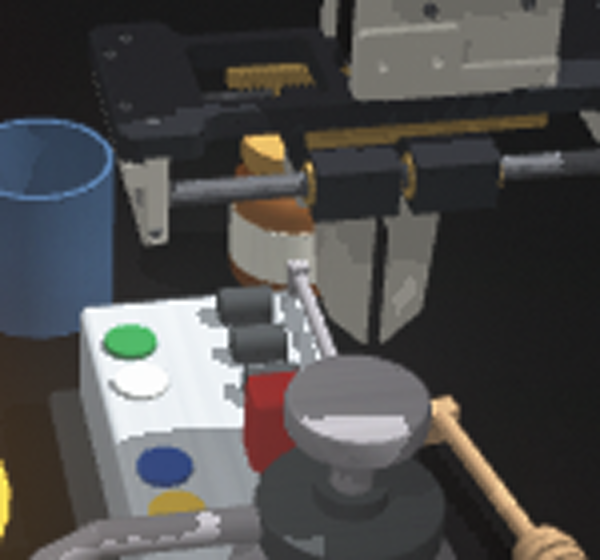

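Request:
play_rows(
  moves=[255,0,0,15,0,255,0,0,26,0,255,0,0,34,0,255,0,0,40,0,255,0,0,46,0,255,0,0,52,0,255,0,0,57,0,255,0,0,57,0],
)

```text
time: 8.13
tool_pos: [510.0, 157.7, 228.9]
tcp_rot: [-3.142, 0.0, 1.762]
contact_force: [-3.7, -0.3, 8.7]
grip_width: 0.2
```

Request:
play_rows(
  moves=[255,0,0,1.5,0,255,0,0,3,0,255,0,0,3,0],
)

```text
time: 8.38
tool_pos: [509.9, 157.8, 226.7]
tcp_rot: [3.141, 0.0, 1.762]
contact_force: [-4.5, -0.8, 9.2]
grip_width: 0.1
```

Request:
play_rows(
  moves=[255,0,0,1,0,255,0,0,2,0,255,0,0,2,0],
)

```text
time: 8.63
tool_pos: [509.9, 157.7, 224.8]
tcp_rot: [3.141, 0.0, 1.762]
contact_force: [-4.0, -0.8, 9.6]
grip_width: 0.2
```

Request:
play_rows(
  moves=[255,0,0,0.5,0,255,0,0,1,0,255,0,0,1,0],
)

```text
time: 8.88
tool_pos: [509.9, 157.8, 224.2]
tcp_rot: [3.141, 0.0, 1.762]
contact_force: [-4.5, -0.3, 11.1]
grip_width: 0.3
```

Request:
play_rows(
  moves=[255,0,0,0.7,0,255,0,0,0.7,0],
)

```text
time: 9.05
tool_pos: [510.0, 157.8, 224.2]
tcp_rot: [3.14, 0.0, 1.762]
contact_force: [-6.4, -1.3, 15.1]
grip_width: 0.4
```

Request:
play_rows(
  moves=[255,0,0,0.7,0,255,0,0,0.7,0],
)

```text
time: 9.22
tool_pos: [510.0, 157.8, 224.1]
tcp_rot: [3.139, 0.0, 1.762]
contact_force: [-7.5, -0.9, 19.0]
grip_width: 0.4
```

Request:
play_rows(
  moves=[255,0,0,-8,0,255,0,0,-16,0,255,0,0,-26,0,255,0,0,-40,0,255,0,0,-70,0,255,0,0,-100,0,255,0,0,-110,0,255,0,0,-110,0],
)

```text
time: 9.88
tool_pos: [511.4, 158.0, 334.5]
tcp_rot: [3.135, 0.0, 1.762]
contact_force: [-0.1, -1.1, -0.6]
grip_width: 0.3
```

Request:
play_rows(
  moves=[255,-40,-40,0,0,255,-80,-80,0,0,255,-120,-100,0,0,255,-160,-120,0,0,255,-200,-130,0,0,255,-240,-130,0,0,255,-280,-130,0,0,255,-280,-130,0,0],
)

```text
time: 10.55
tool_pos: [435.1, -144.9, 330.2]
tcp_rot: [-3.141, 0.0, 1.76]
contact_force: [0.7, -0.4, 0.0]
grip_width: 0.1
```

Run:
```python
from h import *
go([450,-140,334],1.766)
from plant import bot
import cv2
for n in ("side","top"):
    c=bot.capture(n);cv2.imwrite(f"pics/{n}8.png",c["color"][:,:,::-1])
```

```text
t 10.55 pos [ 435.1 -144.9  330.2] rot [-3.141  0.     1.76 ] F [ 0.7 -0.4  0. ] w 0.1 | shift [ 2.  15.6 -3.8] turn -0.3
```

View pics/side8.png

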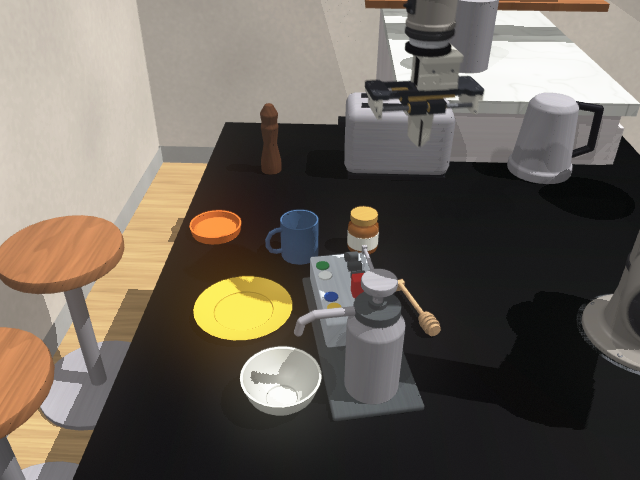

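View pics/top8.png

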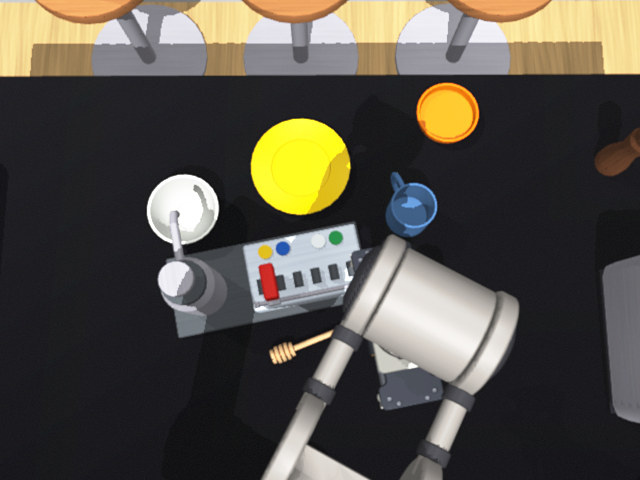

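Run:
```python
from h import *
import cv2
s=[540.96,.5,.195]
for z in(138,98):
  print([ (proj("top",w(s,(-20+a,30+b,z)))-[220,210]).round(1)*6 for a in(-30,30) for b in(-12,12)])
a=cv2.imread("pics/top8.png")[210:320,220:330];cv2.imwrite("pics/t9.png",cv2.resize(a,None,fx=5,fy=5,interpolation=cv2.INTER_CUBIC))
A=[cv2.resize(cv2.imread(f"pics/side{k}.png")[250:330,330:410],None,fx=4.8,fy=4.8,interpolation=cv2.INTER_CUBIC) for k in(0,8)]
cv2.imwrite("pics/s9.png",np.hstack(A))
print([(proj("top",w(s,(-20+a,30+b,138)))-[220,210]).round(1)*5 for a in(-30,30) for b in(-12,12)])
```

```text
[array([353.4, 520.8]), array([267. , 538.2]), array([312.6, 308.4]), array([227.4, 325.8])]
[array([362.4, 532.2]), array([279.6, 549. ]), array([323.4, 327.6]), array([241.2, 343.8])]
[array([294.5, 434. ]), array([222.5, 448.5]), array([260.5, 257. ]), array([189.5, 271.5])]
```

View pics/t9.png

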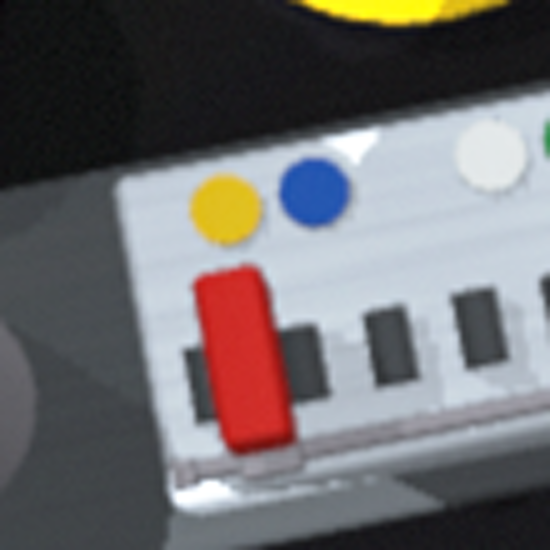

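View pics/s9.png

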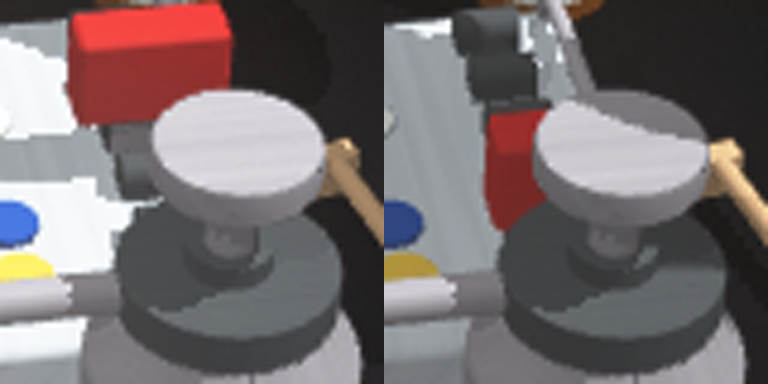

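```bash
python3 -c "
from plant import bot
print(bot.close_job(), bot.get_obs()['time'])"
```

```text
the job is handed in; nothing more can be done
the job is handed in; nothing more can be done
```

The job is done and handed in, at about 11 s of the 40 s.

- **Knob:** I gripped the red knob, lifted it about 22 mm, slid it 64 mm and lowered it into the notch beside the yellow disc, then let it go. In the last pictures it sits between the two end teeth beside the yellow disc. Its visible top corner is within 1 px of where the calibration puts a fully dropped knob. Its lower edge read about 1.5 px (2–3 mm) high. I put that down to the 2 mm play in the notch, because the top showed no lift.
- **Pump:** After that I pressed the push top with closed fingers until it stopped. The tool stayed at about z 224 mm (fingertips at about 202 mm) while the force rose from about 11 to 19 N. I then lifted clear. The top looks the same height as at the start when the before and after pictures are compared.
- **Other checks:** The bowl, plate, mug, jam jar and honey dipper show no movement in the before and after pictures, though the arm partly covers the jar and the end of the dipper in the last top view. At the end the robot stood clear of everything, with about 0 N on the tool.

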